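# Feed one blank and park it in the empty bay

## Task

Press the black plunger of the blank feeder all the way down once and let it spring right back up, so that one aluminium blank is pushed out onto the landing plate; then gently nudge that blank sideways along the plate with the fingertips until the whole of it is inside the empty one of the two bays. Do not pinch or lift any blank, and leave the blank in the other bay, those in the magazine and the piston, engine and screwdriver standing nearby undisturbed.

Things in the scene. Friction and masses are not known exactly. Their poses are not given: they have to be found in the camera images.
- feeder: Blank feeder bolted to the bench. Origin: on the bench under the magazine's axis; z up; blanks come out towards its own -y. All stands on a dark steel plate, top at z = 6 mm. Grey housing behind the magazine, 46 mm wide (x), y = 22 to 98, top at z = 56 mm, carries the plunger. The flat landing plate in front spans x = -122 to 122, y = -104 to -22 mm.
- magazine_top (a point): Centre of the open top of the magazine, z = 56 mm, on the feeder's axis: an aluminium square well, 44 x 42 mm outside, holding four stacked blanks, with an exit slot at its foot on the feeder's -y side.
- landing (a point): Point on the landing plate's top (z = 6 mm), at x = 0, y = -58 mm in the feeder's frame, midway between the bays. A full press pushes the lowest blank out to about here; the 8 mm high steel pusher then withdraws into the magazine as the plunger rises. A stop fence (60 mm long, 10 mm high) stands 38 mm beyond, at y = -96 mm.
- plunger (a joint): Plunger travel in m: 0 = up, grows as it is pressed straight down, 0.024 = all the way down (end stop); beyond 0.021 is fully pressed. Spring: about 3 N at the start, 9 N at the bottom; it rises by itself when released. It drives the pusher 2.5 times as far through a linkage. Every full press ejects one more blank.
- plunger_top (a point): Centre of the flat top of the plunger's round black cap, 32 mm in diameter; when up, 92 mm above the bench and at x = 0, y = +62 mm in the feeder's frame. Moves down with the plunger.
- blank_1: The lowest blank in the magazine, the one that a press ejects: plain aluminium disc 30 mm in diameter, 10 mm high, 16 to 28 g. Origin: centre of its underside. Like all blanks it stays flat on the steel plate (underside at z = 6 mm).
- blank_2: Second blank in the magazine, same disc, resting on blank_1; drops 10 mm to the plate once the pusher has withdrawn.
- blank_3: Third blank in the magazine, same disc.
- blank_4: Top blank in the magazine, same disc.
- blank_parked: A blank fed earlier, same disc, lying in the bay that is already taken; leave it there.
- pad_free: Thin cork disc, 34 mm in diameter, flush in the floor of the EMPTY bay, at x = +90 or -90, y = -58 mm in the feeder's frame (which end varies). Origin: bay centre, at the plate's top (z = 6 mm). Bay: three steel walls 10 mm high, 44 mm wide inside (along the feeder's y); end wall 22 mm beyond the centre, open mouth 24 mm before it, facing the landing point.
- pad_used: The same cork disc in the bay that holds blank_parked.
- piston: Loose aluminium piston standing on the bench, 32 mm in diameter, 34 mm high, near the housing. Origin: centre of its underside.
- engine: Loose small model engine, 44 mm square, 78 mm high, standing on the bench near the housing. Origin: centre of its underside.
- screwdriver: Loose red-handled screwdriver, about 170 mm long, lying on the bench beyond the housing.
Not all that is in view belongs to the job. Leave any pink or yellow look-alike of the blank_parked alone.

How it is judged:
By the outcome, as a careful person would: the job done as asked, in the order asked, and still so for the second after the job is handed in, with the robot touching nothing.
It also fails if it takes over 45 s, if anything falls off the work surface, if the arm or the gripper's body presses on something with over 40 N, if the wrist force passes 120 N, or if a joint passes its speed limit or range.

## Robot

A 7-joint arm with a two-finger parallel gripper is mounted at the origin on the work surface. World frame = base frame: x ahead of the robot, y to its left, z up, the work surface at z = 0. Lengths are in m, angles in rad, forces in N, time in s.
With the tool pointing down it reaches from about 0.35 to 0.9 m from the base axis. Payload 19.9 kg.
Tool frame: the origin (TCP) lies at the very end of the fingers, on their centre line; the grasp point (between the pads) lies 19 mm behind it; z points along the fingers, y is the line along which they close (so a half turn about z gives the same grasp; the last joint's range is limited). The gripper opens to 94 mm and grips with 3 to 60 N. Pads are 16 mm wide; open, the fingers measure 119 mm over their backs; the gripper's body (75 mm by 177 mm) begins 78 mm behind the grasp point.
Start: joints at [-1.278, 0.417, -0.01, 1.614, 0.005, 1.111, -0.053], TCP at [0.205, 0.59, 0.205] pointing down, gripper open.
Joint ranges: [-2.81, 2.81], [-0.39, 2.02], [-1.27, 1.25], [0.06, 2.57], [-1.19, 4.33], [0.19, 2], [-2.82, 2.82]. Speed limits (rad/s): [1.89, 1.89, 2.39, 2.39, 3.01, 3.01, 3.01].

## Interface

Orientations are given as [roll, pitch, yaw] about the fixed x, y, z axes, in that order (R = Rz(yaw) Ry(pitch) Rx(roll)).
In Python, from rig import ctrl, viewer gives the robot as it stands.
- The arm moves only by the tool send_rows, never from a script. Its argument "motion" is text: rows parted by semicolons, each of 5 numbers parted by spaces: the opening, from 0 (shut) to 1 (fully open), then the shift along the tool's x, y, z in m, then the turn about the tool's z in rad. A call has 1 to 5 rows; each row shifts and turns the commanded pose from where the row before left it, along the tool's axes as they then stand; what a row does not reach is not made up. A row lasts 1/12 s, in which the tool goes at most 41.7 mm and 7.16 degrees, less where a joint would pass 70% of its speed; a pose out of reach is approached as far as the arm can. A call with a gripper value outside its range is refused whole. The fingers move at their own pace and stop on an object; the grip force is fixed at half the most. Time passes only in rows, so rows that do not move let the fingers close. It gives the time, the measured TCP pose, the force, the opening and the grip force at its end, in the units of the state.
- ctrl.observe(): the state, without advancing time (a new reading comes with each control period).
- viewer.get_image(name): name is "side" or "top" or "wrist"; returns the picture (400x640x3 uint8, red, green, blue); there is no depth.
- viewer.get_calibration(name): a dict with "intrinsics" (3x3 intrinsics, pixels), "world_from_camera" (4x4, takes a point from camera to world coordinates); the wrist camera has in their place "T_tool_cam" (4x4, takes a point from camera to tool coordinates, whose origin is the TCP and whose axes are the flange's). Camera axes: x right, y down, z forward; pixel columns grow to the right and rows downward; lengths in m; the calibration is good to about 2 mm. A picture is of the moment at which its call begins: read the wrist's pose just before it. get_calibration takes no time and is no camera call.
- ctrl.close_job(): hands the job in; it is judged then, once.
The state is a dict: "clock": time; "q": joint angles; "qvel": joint speeds; "joint_efforts": joint torques, N m; "eef_pos": TCP position; "tcp_rot": TCP orientation; "ft_force": force on the tool from outside, world axes, zero at the start; "ft_torque": the same for the moment, N m; "width": finger opening in m; "grip_force": force on a finger pad.
Only numpy, scipy, OpenCV 4.12 (cv2) and the standard library are available. Lean on these libraries where they do the work, as an engineer would, in place of code of your own. Each camera call takes 0.05 s, during which the arm holds its last target. There are 200 camera calls.

## Working session

There is one attempt and no reset: what is moved stays moved. The work goes in short steps, Python scripts to look and compute and a tool call to move; the robot and the scene stay as the last step left them, time stands still between calls to the robot, and variables do not carry over. Pictures are saved under pics/ and viewed, at most 10 in all, crops included, and the job is handed in when it is done.

Besides the shell and the picture viewer there is one more tool, called after "Call:" as name(argument=value, ...) on one line, values as JSON. send_rows: Moves the arm, as the interface text tells. Its arguments: {"type":"object","properties":{"motion":{"type":"string"}},"required":["motion"]}

```bash
mkdir -p pics; cat > h.py <<'E'
import numpy as np, cv2
from rig import ctrl, viewer
from scipy.spatial.transform import Rotation as R
def snap(n,f):
    s=ctrl.observe(); im=viewer.get_image(n); cv2.imwrite('pics/'+f,im[:,:,::-1]); return s,im
def cam(n,s=None):
    c=viewer.get_calibration(n); K=np.array(c['intrinsics'])
    if n=='wrist':
        T=np.eye(4);T[:3,:3]=R.from_euler('xyz',s['tcp_rot']).as_matrix();T[:3,3]=s['eef_pos'];T=T@np.array(c['T_tool_cam'])
    else: T=np.array(c['world_from_camera'])
    return K,T
def ray(uv,z,K,T):
    d=T[:3,:3]@np.linalg.inv(K)@np.array([uv[0],uv[1],1.]); return T[:3,3]+d*(z-T[2,3])/d[2]
def proj(p,K,T):
    q=K@(T[:3,:3].T@(np.array(p)-T[:3,3])); return q[:2]/q[2]
E
python3 - <<'E'
from h import *
s,im=snap('top','top0.png'); snap('side','side0.png')
print({k:np.round(v,4) for k,v in s.items()})
print(np.round(cam('top')[1],3),cam('top')[0]); print(np.round(viewer.get_calibration('wrist')['T_tool_cam'],3))
E
```

```text
{'clock': np.float64(0.0), 'q': array([-1.2785,  0.418 , -0.0103,  1.6142,  0.0047,  1.1107, -0.053 ]), 'qvel': array([-0.001 , -0.0011,  0.0009, -0.0004,  0.0014,  0.0007, -0.0001]), 'joint_efforts': array([ 0.00000e+00, -8.51227e+01,  6.38000e-01, -4.26004e+01,
       -4.89000e-02,  1.84000e-02,  1.00000e-04]), 'eef_pos': array([0.2047, 0.5901, 0.2048]), 'tcp_rot': array([-3.1404e+00,  1.0000e-04,  2.8078e+00]), 'ft_force': array([1.3145, 0.7127, 0.1717]), 'ft_torque': array([ 0.0196, -0.0059,  0.0782]), 'grip_force': np.float64(0.0), 'width': np.float64(0.094)}
[[ 0.022 -0.989  0.146  0.428]
 [-1.    -0.02   0.019  0.058]
 [-0.016 -0.147 -0.989  0.897]
 [ 0.     0.     0.     1.   ]] [[491.69958886   0.         318.16742909]
 [  0.         491.69958886 202.34886292]
 [  0.           0.           1.        ]]
[[ 0.001 -0.958 -0.287  0.084]
 [ 1.     0.     0.001 -0.   ]
 [-0.001 -0.287  0.958 -0.179]
 [ 0.     0.     0.     1.   ]]
```

View pics/top0.png

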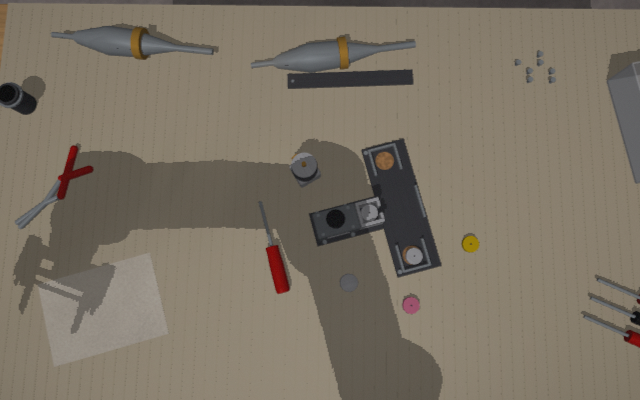

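View pics/side0.png

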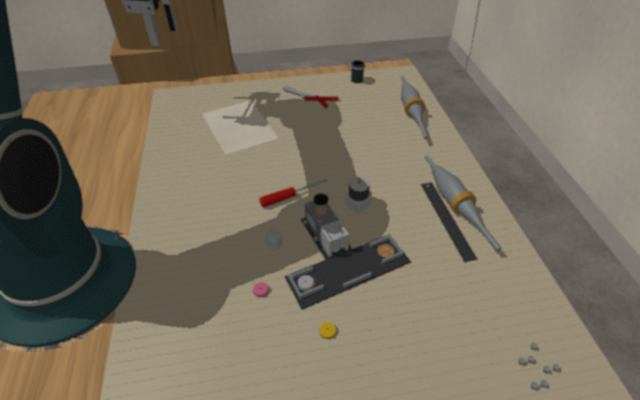

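The top view shows the magazine at (370,211) and the black plunger cap at (336,218). The orange cork of the empty bay is at (385,160) and the parked blank at (414,256). The piston is at (348,282), the engine at (305,168), the screwdriver at (275,260), and the decoys are pink (411,305) and yellow (471,243).

Candidates for the press target: black cap (336,218), black cup (15,97) and engine top (305,168). I choose (336,218), since it sits on the housing. Candidates for the free bay: cork (385,160) or the bay holding the aluminium blank (414,256). I choose (385,160).

```bash
python3 - <<'E'
from h import *
im=cv2.imread('pics/top0.png'); K,T=cam('top')
cv2.imwrite('pics/crop0.png',cv2.resize(im[120:310,270:490],None,fx=3,fy=3,interpolation=cv2.INTER_CUBIC))
hsv=cv2.cvtColor(im,cv2.COLOR_BGR2HSV)
m=cv2.inRange(hsv,(5,110,90),(20,255,255)); m[:,:370]=0;m[:,400:]=0;m[:140]=0;m[185:]=0
ys,xs=np.nonzero(m); c=(xs.mean(),ys.mean()); print('cork px',c,len(xs))
P=ray(c,.006,K,T); B=ray((414,256),.016,K,T); C=ray((336,218),.092,K,T)
print('cork',P,'parked',B,'cap',C)
for z,n,p in((.006,'corner',(362,150)),(.006,'c',(403,139)),(.006,'c',(440,264)),(.006,'c',(399,277)),(.034,'piston',(348,282)),(.078,'engine',(305,165)),(.056,'mag',(370,211))): print(n,ray(p,z,K,T))
E
```

```text
cork px (np.float64(384.29761904761904), np.float64(160.31746031746033)) 252
cork [ 0.6410351 -0.0456378  0.006    ] parked [ 0.46540062 -0.09763803  0.016     ] cap [0.52170988 0.04346643 0.092     ]
corner [ 0.65991793 -0.00421102  0.006     ]
c [ 0.68235633 -0.08030156  0.006     ]
c [ 0.45256102 -0.14576831  0.006     ]
c [ 0.42787348 -0.07243654  0.006     ]
piston [0.41734207 0.01976794 0.034     ]
engine [0.61316655 0.09758656 0.078     ]
mag [ 0.53922366 -0.01550186  0.056     ]
```

View pics/crop0.png

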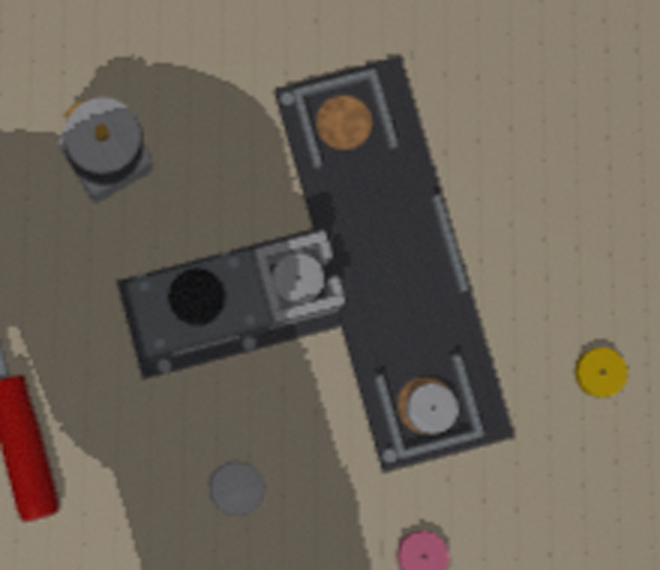

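Call:
send_rows(motion="0 0 0 0 -0.123;0 0 0 0 -0.123;0 0 0 0 -0.123;0 0 0 0 -0.124;0 0 0 0 -0.124")

```text
clock: 0.52
eef_pos: [0.2047, 0.5903, 0.2051]
tcp_rot: [-3.141, -0.0, -2.852]
ft_force: [0.4, -1.2, -0.0]
width: 0.0642
grip_force: 0.0
```

Call:
send_rows(motion="0 -0.009 -0.036 0 0;0 -0.009 -0.036 0 0;0 -0.009 -0.036 0 0;0 -0.009 -0.036 0 0;0 -0.009 -0.036 0 0")

```text
clock: 0.93
eef_pos: [0.2988, 0.4284, 0.2052]
tcp_rot: [-3.141, -0.0, -2.858]
ft_force: [0.9, 0.6, 1.1]
width: 0.031
grip_force: 0.0
```

Call:
send_rows(motion="0 -0.009 -0.036 0 0;0 -0.009 -0.036 0 0;0 -0.009 -0.036 0 0;0 -0.009 -0.036 0 0;0 -0.009 -0.036 0 0")

```text
clock: 1.35
eef_pos: [0.3922, 0.2682, 0.2054]
tcp_rot: [3.142, -0.0, -2.858]
ft_force: [1.1, 0.3, -0.2]
width: 0.0011
grip_force: 0.0
```

Call:
send_rows(motion="0 -0.009 -0.036 0 0;0 -0.009 -0.036 0 0;0 -0.009 -0.036 0 0;0 -0.009 -0.036 0 0;0 -0.009 -0.036 0 0")

```text
clock: 1.77
eef_pos: [0.4857, 0.1079, 0.2054]
tcp_rot: [-3.142, -0.0, -2.858]
ft_force: [0.2, 0.9, 0.6]
width: 0.0008
grip_force: 0.0
```

Call:
send_rows(motion="0 -0.008 -0.036 0 0;0 -0.008 -0.036 0 0;0 0 0 0 0;0 0 0 0 0")

```text
clock: 2.1
eef_pos: [0.5211, 0.0432, 0.2051]
tcp_rot: [-3.141, -0.001, -2.862]
ft_force: [-0.2, 0.1, -0.2]
width: 0.0008
grip_force: 0.0
```

```bash
python3 - <<'E'
from h import *
s,im=snap('wrist','w1.png'); K,T=cam('wrist',s); print(s['eef_pos'],s['tcp_rot'],s['ft_force'])
yaw=.283;fx=np.array([np.cos(yaw),np.sin(yaw)]);fy=np.array([-fx[1],fx[0]])
o=np.array([.5386,-.0152])
for n,x,y,z in(('cap',0,.062,.092),('mag',0,0,.056),('cork',.09,-.058,.006),('land',0,-.058,.006),('tcp',0,.062,s['eef_pos'][2])):
    p=proj([*(o+x*fx+y*fy),z],K,T); print(n,p); cv2.circle(im,tuple(int(v) for v in p),4,(255,0,255),1)
cv2.imwrite('pics/w1.png',im[:,:,::-1])
E
```

```text
[0.52110082 0.04317111 0.20511753] [-3.14104712e+00 -7.28851311e-04 -2.86179269e+00] [-0.15651289  0.13094648 -0.22827485]
cap [318.79503655 206.07366668]
mag [265.72440371 197.67297575]
cork [234.49856326 250.24478694]
land [228.76802084 188.43968143]
tcp [319.2587736  252.40380666]
```

View pics/w1.png

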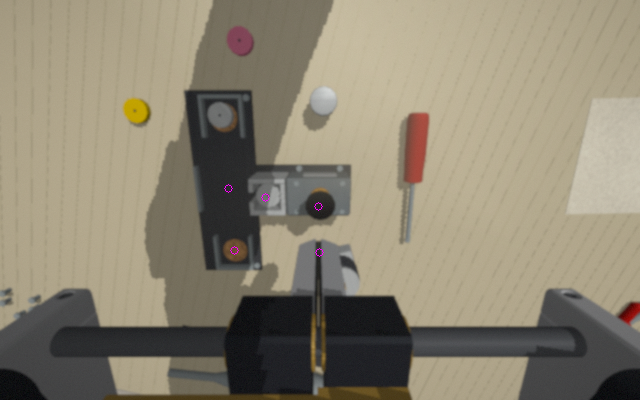

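The wrist view confirms the fit: the predicted cap (319,206), magazine (266,198) and cork (234,250) all fall on the real features. Next I descend.

Call:
send_rows(motion="0 0 0.001 0.035 0;0 0 0 0.035 0;0 0 0 0.03 0;0 0 0 0 0;0 0 0 0.005 0")

```text
clock: 2.57
eef_pos: [0.5201, 0.0469, 0.1007]
tcp_rot: [3.141, -0.001, -2.857]
ft_force: [0.6, -0.7, 1.3]
width: 0.0006
grip_force: 0.0
```

Call:
send_rows(motion="0 0 0 0.006 0;0 0 0 0.005 0;0 0 0 0.005 0;0 0 0 0.005 0;0 0 0 0.004 0")

```text
clock: 2.98
eef_pos: [0.5214, 0.0466, 0.0765]
tcp_rot: [3.141, 0.002, -2.858]
ft_force: [-0.9, 1.6, 8.4]
width: 0.0004
grip_force: 4.5
```

Call:
send_rows(motion="0 0 0 0.004 0;0 0 0 0.003 0;0 0 0 0.002 0;0 0 0 0 0;0 0 0 0 0")

```text
clock: 3.4
eef_pos: [0.5215, 0.0466, 0.0682]
tcp_rot: [3.141, 0.003, -2.858]
ft_force: [-4.4, 0.7, 16.8]
width: 0.0004
grip_force: 8.5
```

End stop reached (z = 0.068, 17 N). I release it straight up.

Call:
send_rows(motion="0 0 0 -0.006 0;0 0 0 -0.01 0;0 0 0 -0.015 0;0 0 0 -0.03 0;0 0 0 -0.03 0")

```text
clock: 3.82
eef_pos: [0.52, 0.0458, 0.159]
tcp_rot: [-3.141, -0.001, -2.859]
ft_force: [0.2, 0.1, 0.2]
width: 0.0005
grip_force: 0.0
```

Call:
send_rows(motion="0.1 0 0 -0.02 0;0.1 0.03 -0.02 0 0;0.1 0.03 -0.02 0 0;0.1 0 0 0 0;0.1 0 0 0 0")

```text
clock: 4.23
eef_pos: [0.4736, -0.0103, 0.1788]
tcp_rot: [-3.142, 0.002, -2.861]
ft_force: [-0.4, 1.9, -0.3]
width: 0.0093
grip_force: 0.0
```

```bash
python3 - <<'E'
from h import *
s,im=snap('wrist','w2.png'); K,T=cam('wrist',s); print(s['eef_pos'],s['tcp_rot'],s['width'])
yaw=.283;fx=np.array([np.cos(yaw),np.sin(yaw)]);fy=np.array([-fx[1],fx[0]])
o=np.array([.5386,-.0152])
for n,x,y,z in(('cap',0,.062,.092),('mag',0,0,.056),('cork',.09,-.058,.006),('land',0,-.058,.016)):
    p=proj([*(o+x*fx+y*fy),z],K,T); print(n,p); cv2.circle(im,tuple(int(v) for v in p),3,(255,0,255),1)
cv2.imwrite('pics/w2.png',im[:,:,::-1])
E
```

```text
[ 0.47360429 -0.01030562  0.17875265] [-3.14155309e+00  1.71475710e-03 -2.86073484e+00] 0.009257336077218318
cap [356.05873737 269.72461434]
mag [297.82767748 254.3787297 ]
cork [260.07925198 297.45922713]
land [254.40701113 240.67164516]
```

View pics/w2.png

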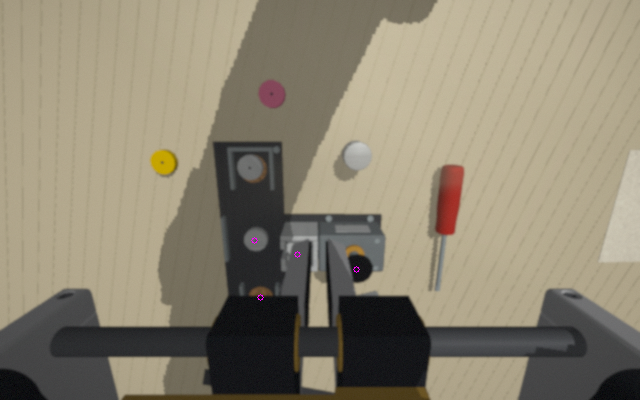

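The blank lies at (256,240), right at the landing point, and the pusher has withdrawn. Next I go in behind the blank on its −x side, with the fingers slightly apart as a cradle.

Call:
send_rows(motion="0.1 -0.007 -0.027 0 0;0.1 -0.007 -0.027 0 0;0.1 -0.007 -0.026 0.02 0;0.1 0 0 0.03 0;0.1 0 0 0.03 0")

```text
clock: 4.7
eef_pos: [0.5182, -0.0807, 0.097]
tcp_rot: [-3.14, 0.002, -2.859]
ft_force: [1.0, 0.6, -0.6]
width: 0.0093
grip_force: 0.0
```

Call:
send_rows(motion="0.1 0 0 0.03 0;0.1 0 0 0.02 0;0.1 0 0 0.01 0;0.1 0 0 0 0;0.1 0 0 0 0")

```text
clock: 5.12
eef_pos: [0.5171, -0.0798, 0.038]
tcp_rot: [-3.141, 0.0, -2.858]
ft_force: [0.5, -0.5, 0.4]
width: 0.0096
grip_force: 0.0
```

```bash
python3 - <<'E'
from h import *
s,im=snap('wrist','w3.png'); K,T=cam('wrist',s)
yaw=.283;fx=np.array([np.cos(yaw),np.sin(yaw)]);fy=np.array([-fx[1],fx[0]])
d=s['eef_pos'][:2]-np.array([.5386,-.0152]); print('feeder xy',d@fx,d@fy,s['eef_pos'][2],s['tcp_rot'][2]-(yaw-np.pi),s['width'])
E
```

```text
feeder xy -0.038644560498447326 -0.05604769975710174 0.038005537459490916 0.0008414673526897509 0.009644828223649655
```

View pics/w3.png

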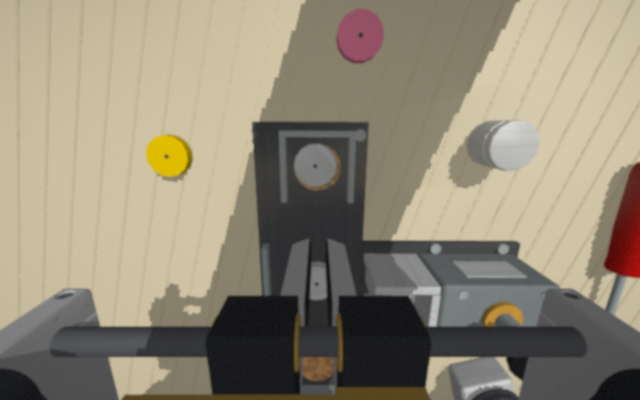

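Looking between the fingers, the blank's centre mark is at (317,284) and the cork at (318,370), so both are in line with the fingers.

```bash
python3 - <<'E'
from h import *
s=ctrl.observe(); K,T=cam('wrist',s)
yaw=.283;fx=np.array([np.cos(yaw),np.sin(yaw)]);fy=np.array([-fx[1],fx[0]])
for p,z in(((317,284),.016),((318,370),.006),((316,166),.016)):
    d=ray(p,z,K,T)[:2]-np.array([.5386,-.0152]); print(d@fx,d@fy)
E
```

```text
0.0001424318572281352 -0.05675922148231072
0.09559790154156611 -0.055841732406364086
-0.09299463096005535 -0.05748572145346409
```

Call:
send_rows(motion="0.1 0 -0.001 0.014 0;0.1 0 0 0.01 0;0.1 0 0 0.004 0;0.1 0 0 0 0;0.1 -0.004 0 0 0")

```text
clock: 5.58
eef_pos: [0.5205, -0.0802, 0.0099]
tcp_rot: [-3.142, -0.0, -2.859]
ft_force: [0.6, -0.4, 0.4]
width: 0.0094
grip_force: 0.0
```

Call:
send_rows(motion="0.1 -0.004 0 0 0;0.1 -0.004 0 0 0;0.1 -0.004 0 0 0;0.1 -0.004 0 0 0;0.1 -0.004 0 0 0")

```text
clock: 6.0
eef_pos: [0.5404, -0.0742, 0.0096]
tcp_rot: [-3.141, 0.0, -2.858]
ft_force: [0.2, 0.1, 0.2]
width: 0.0094
grip_force: 0.1
```

Call:
send_rows(motion="0.1 -0.004 0 0 0;0.1 -0.004 0 0 0;0.1 -0.004 0 0 0;0.1 -0.004 0 0 0;0.1 -0.004 0 0 0")

```text
clock: 6.42
eef_pos: [0.5595, -0.0687, 0.0095]
tcp_rot: [-3.142, -0.0, -2.858]
ft_force: [-0.3, -0.1, -1.4]
width: 0.0095
grip_force: 0.1
```

```bash
python3 - <<'E'
from h import *
s,im=snap('wrist','w4.png')
yaw=.283;fx=np.array([np.cos(yaw),np.sin(yaw)]);fy=np.array([-fx[1],fx[0]])
d=s['eef_pos'][:2]-np.array([.5386,-.0152]); print('feeder xy',d@fx,d@fy,s['eef_pos'][2],s['tcp_rot'][2]-(yaw-np.pi),s['width'])
s,t=snap('top','t4.png')
a=cv2.resize(im[200:400,210:430],(400,364)); b=cv2.resize(t[120:290,290:460],(364,364),interpolation=2)
cv2.imwrite('pics/c4.png',np.hstack([a,b])[:,:,::-1])
E
```

```text
feeder xy 0.0051376573404458906 -0.0571669267177509 0.009474759529075574 0.0002307450279408485 0.009532152761426745
```

View pics/c4.png

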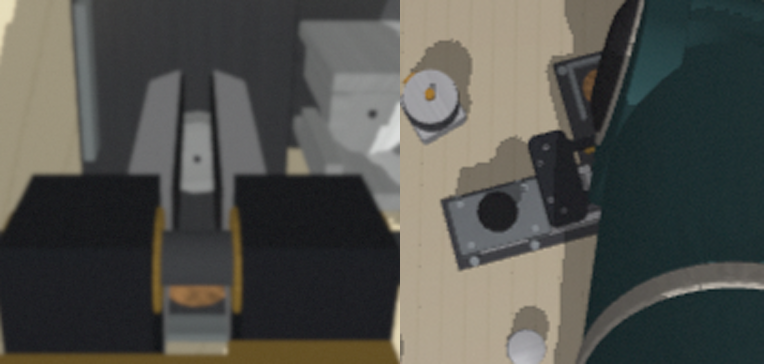

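The blank is moving ahead of the fingers, with its mark at (318,287) and centred in the gap. I compute its offset from the TCP.

```bash
cat >> h.py <<'E'
yaw=.283;fx=np.array([np.cos(yaw),np.sin(yaw)]);fy=np.array([-fx[1],fx[0]]);o=np.array([.5386,-.0152])
def loc(p): d=np.array(p)[:2]-o; return d@fx,d@fy
E
python3 - <<'E'
from h import *
s=ctrl.observe(); K,T=cam('wrist',s)
print(loc(s['eef_pos']),loc(ray((318.4,287.4),.016,K,T)))
E
```

```text
(np.float64(0.005371649523031155), np.float64(-0.057101287914785706)) (np.float64(0.02873631201628568), np.float64(-0.056590386026456295))
```

Call:
send_rows(motion="0.1 -0.004 0.0 0 0;0.1 -0.004 0 0 0;0.1 -0.004 0 0 0;0.1 -0.004 0 0 0;0.1 -0.004 0 0 0")

```text
clock: 6.93
eef_pos: [0.5787, -0.063, 0.0095]
tcp_rot: [-3.141, 0.0, -2.858]
ft_force: [-0.3, 1.2, 0.4]
width: 0.0096
grip_force: 0.1
```

Call:
send_rows(motion="0.1 -0.004 0.0 0 0;0.1 -0.004 0 0 0;0.1 -0.004 0 0 0;0.1 -0.004 0 0 0;0.1 -0.004 0 0 0")

```text
clock: 7.35
eef_pos: [0.5979, -0.0575, 0.0095]
tcp_rot: [-3.141, -0.0, -2.858]
ft_force: [-0.2, 0.4, -0.2]
width: 0.0094
grip_force: 0.1
```

Call:
send_rows(motion="0.1 -0.004 0.0 0 0;0.1 -0.003 0 0 0;0.1 -0.003 0 0 0;0.1 -0.002 0 0 0;0.1 0 0 0 0")

```text
clock: 7.77
eef_pos: [0.6094, -0.0541, 0.0095]
tcp_rot: [-3.141, 0.0, -2.858]
ft_force: [-0.5, 0.3, -0.6]
width: 0.0097
grip_force: 0.0
```

```bash
python3 - <<'E'
from h import *
s,im=snap('wrist','w5.png'); K,T=cam('wrist',s)
print(loc(s['eef_pos']),s['eef_pos'][2])
m=proj([*(o+fx*(loc(s['eef_pos'])[0]+.0234)+fy*-.057),.016],K,T); print(m)
g=cv2.cvtColor(im,cv2.COLOR_RGB2GRAY)[240:330,300:337]; y,x=np.unravel_index(0,g.shape)
cols=g[:,16:21].mean(1).astype(int); print(list(cols))
E
```

```text
(np.float64(0.05708853943401133), np.float64(-0.05712778807051514)) 0.009469293178718498
[317.84213101 287.44350571]
[np.int64(54), np.int64(53), np.int64(54), np.int64(53), np.int64(54), np.int64(55), np.int64(55), np.int64(54), np.int64(54), np.int64(54), np.int64(54), np.int64(55), np.int64(54), np.int64(54), np.int64(55), np.int64(54), np.int64(54), np.int64(53), np.int64(54), np.int64(56), np.int64(63), np.int64(82), np.int64(101), np.int64(111), np.int64(113), np.int64(114), np.int64(114), np.int64(122), np.int64(135), np.int64(140), np.int64(141), np.int64(141), np.int64(143), np.int64(146), np.int64(145), np.int64(145), np.int64(145), np.int64(145), np.int64(146), np.int64(145), np.int64(145), np.int64(145), np.int64(146), np.int64(145), np.int64(142), np.int64(132), np.int64(113), np.int64(96), np.int64(96), np.int64(115), np.int64(133), np.int64(140), np.int64(143), np.int64(142), np.int64(142), np.int64(142), np.int64(142), np.int64(140), np.int64(140), np.int64(142), np.int64(145), np.int64(146), np.int64(148), np.int64(147), np.int64(144), np.int64(134), np.int64(121), np.int64(110), np.int64(108), np.int64(105), np.int64(99), np.int64(81), np.int64(62), np.int64(56), np.int64(55), np.int64(59), np.int64(71), np.int64(84), np.int64(94), np.int64(97), np.int64(96), np.int64(96), np.int64(94), np.int64(93), np.int64(92), np.int64(88), np.int64(73), np.int64(56), np.int64(50), np.int64(51)]
```

The blank's mark is at row 287.5, still in contact, at feeder x ≈ 80.5 mm. I push about 8.5 mm more and then back off.

Call:
send_rows(motion="0.1 -0.003 0.0 0 0;0.1 -0.003 0 0 0;0.1 -0.002 0 0 0;0.1 -0.001 0 0 0;0.1 0 0 0 0")

```text
clock: 8.23
eef_pos: [0.6179, -0.0516, 0.0095]
tcp_rot: [-3.141, 0.0, -2.858]
ft_force: [-0.4, 0.6, 0.0]
width: 0.0095
grip_force: 0.0
```

Call:
send_rows(motion="0.1 0.004 0 0 0;0.1 0.008 0 0 0;0.1 0.01 0 0 0;0.1 0 0 -0.02 0;0.1 0 0 -0.03 0")

```text
clock: 8.65
eef_pos: [0.5934, -0.0584, 0.0578]
tcp_rot: [3.14, -0.005, -2.859]
ft_force: [0.1, -0.0, 0.6]
width: 0.0096
grip_force: 0.0
```

Call:
send_rows(motion="0.1 0.01 0 -0.035 0;0.1 0.03 0 -0.035 0;0.1 0.035 0 -0.03 0;0.1 0.035 0 -0.03 0;0.1 0.035 0 0 0")

```text
clock: 9.07
eef_pos: [0.4664, -0.0965, 0.1841]
tcp_rot: [-3.14, 0.006, -2.859]
ft_force: [1.6, -1.0, 1.1]
width: 0.0092
grip_force: 0.0
```

Call:
send_rows(motion="0.1 0.02 0.035 0 0;0.1 0 0.035 0 0;0.1 0 0.035 0 0;0.1 0 0 0 0;0.1 0 0 0 0")

```text
clock: 9.48
eef_pos: [0.4169, 0.0005, 0.1804]
tcp_rot: [3.141, 0.001, -2.856]
ft_force: [0.6, 0.3, -1.2]
width: 0.0093
grip_force: 0.0
```

```bash
python3 - <<'E'
from h import *
s,im=snap('wrist','w6.png'); K,T=cam('wrist',s); print(loc(s['eef_pos']),s['eef_pos'][2])
for c in((.09,-.058,.006),(0,.062,.092),(.09,-.058,.016)): print(proj([*(o+fx*c[0]+fy*c[1]),c[2]],K,T))
E
```

```text
(np.float64(-0.11251636706122103), np.float64(0.04908420947511875)) 0.18035442468662435
[243.50322684 327.54085133]
[329.28126464 311.95811034]
[241.77763331 332.32943186]
```

View pics/w6.png

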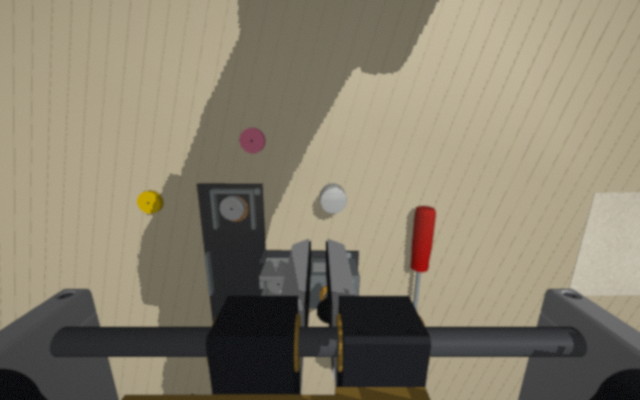

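From here the gripper hides the free bay. I move the arm aside and check with the top camera.

Call:
send_rows(motion="0.1 0 0.036 0 0;0.1 0 0.036 0 0;0.1 0 0.036 0 0;0.1 0 0.036 0 0;0.1 0 0.036 0 0")

```text
clock: 9.95
eef_pos: [0.3673, 0.1726, 0.1802]
tcp_rot: [-3.141, 0.0, -2.861]
ft_force: [1.2, 0.8, 0.5]
width: 0.0095
grip_force: 0.0
```

Call:
send_rows(motion="0.1 0 0.036 0 0;0.1 0 0.036 0 0;0.1 0 0.036 0 0;0.1 0 0 0 0;0.1 0 0 0 0")

```text
clock: 10.37
eef_pos: [0.3375, 0.2762, 0.1799]
tcp_rot: [-3.141, -0.001, -2.857]
ft_force: [0.4, -1.1, -1.4]
width: 0.0093
grip_force: 0.0
```

```bash
python3 - <<'E'
from h import *
s,t=snap('top','t7.png'); K,T=cam('top')
q=[proj([*(o+fx*a+fy*b),.016],K,T) for a,b in((.066,-.036),(.112,-.036),(.112,-.08),(.066,-.08))]
c=cv2.resize(t[120:290,290:490],None,fx=3.5,fy=3.5,interpolation=cv2.INTER_CUBIC)
cv2.imwrite('pics/c7.png',c[:,:,::-1]); print(np.round((np.array(q)-[290,120])*3.5))
E
```

```text
[[305. 191.]
 [281. 108.]
 [361.  86.]
 [386. 169.]]
```

View pics/c7.png

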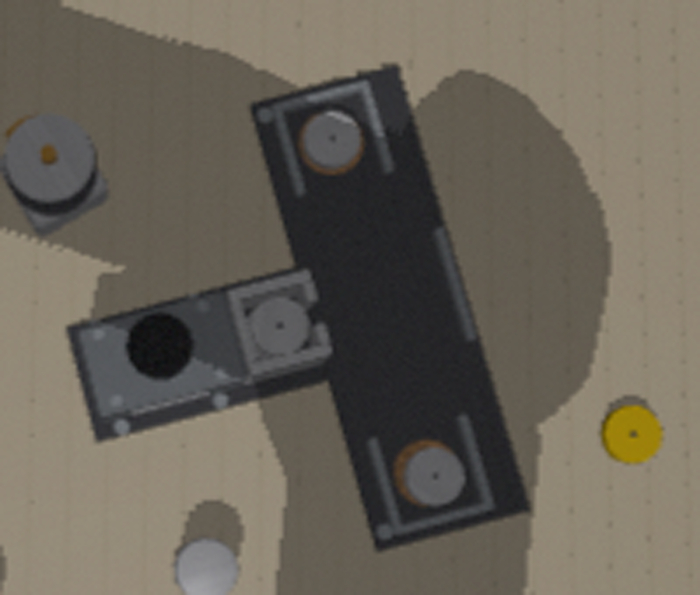

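The new blank sits at (332,138), over the cork and wholly inside the free bay. The parked blank, piston and engine are where they were, and the plunger is up.

```bash
python3 -c "
from rig import ctrl
print(ctrl.close_job())"
```

```text
the job is handed in; nothing more can be done
None
```

I pressed the plunger fully once and it sprang back up; the ejected blank now lies wholly inside the empty bay, nothing else looked moved in the final picture, and the job was handed in at about 10 s on the robot's clock.

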